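Set a nozzle plate in its carrier: turn its flat to the alignment bar and clamp it

TASK

The filler's round nozzle plate lies loose in its carrier with its flat turned away from the alignment bar. By the spout, turn the plate in its seat until the flat comes round to the bar, and press it home with a steady push of 4 to 10 N, never more, so that the whole flat bears on the bar's brass strip; then push the clamp's black grip fully in, so that its nose holds the plate there. Leave the things beside the carrier alone.

Things in the scene. Friction and masses are not known exactly. Their poses are not given: they have to be found in the camera images.
- carrier: Fixture 172 x 126 mm, fixed; its seat is 11 mm above the bench. Origin: on the bench, 30 mm before the bar's origin; x runs along the seat from clamp to alignment bar, z up. Blue guides along x, inner faces at y = +-46 mm (1 mm clearance to the plate); their lips reach in to y = +-42 mm, 1.7 mm above the plate, so it cannot be lifted out. Lip tops 23.7 mm, screw heads 26 mm above the bench.
- align_bar: Dark steel bar, 112 mm long, fixed across the carrier's far end, top 23 mm above the bench (screws 25 mm), with a brass strip 78 mm long in front, on which the flat must bear. The strip is locked 0 to 11 mm in front of this origin: a different setting each time, not measured; it is found by feel. Origin 15 mm above the bench; x points into the bar (the carrier's x), y along it, z up.
- plate: Round steel plate, 90 mm across, 8 mm thick, 0.4 kg, greased (friction 0.15), loose on the seat; one flat, 67 mm long, 30 mm from the centre. Origin: centre of the round, on the underside; x points square to the flat. Home: its x is the carrier's x, centre 30 mm from the strip (45 mm while a round edge faces it). Starts 0.8 to 1.9 rad anticlockwise of home, centre 57 mm from the bar's origin.
- spout (a point): Centre (half-way up) of the upright round steel spout on the plate, 16 mm in diameter, 46 mm high (19 to 65 mm above the bench), with a collar 23 mm wide, 2.5 mm high at its foot. It stands 30 mm from the plate's centre on the side opposite the flat (plate x = -30 mm); the plate is turned by pushing or pinching it.
- flat (a point): Middle of the plate's flat, at half its thickness; axes as the plate's. A thin dark line, 30 mm long, is scribed on the upper face 5 mm inside the flat and parallel to it; four small dark bolt holes lie round the plate.
- clamp_grip (a point): Centre of the clamp's upright black grip: 16 mm along the carrier's x, 26 mm across, from 8 to 58 mm above the bench (this point at 36 mm), at the end of the carrier away from the bar; axes as the carrier's. It is pushed along the carrier's x, towards the plate.
- clamp (a joint): Travel of the clamp's rod and grip, m: 0 open, 0.0305 fully in (hard stop); grows along the carrier's x and stays where it is left. About 8 N moves it, up to 13 N near the end, where its white spring nose (30 mm wide), pressed back 1.5 to 12.5 mm by the seated plate, holds that against the strip with 1.3 to 4.7 N. With the plate not seated it stops 2 mm or more short.
- counter_centre (a point): Bystander: light grey tally counter, 44 x 51 x 30 mm; this point is in the middle of its case. Leave alone.
- marker_centre (a point): Bystander: white marker pen with a green cap, 122 mm long, lying; this point is its middle. Leave alone.
- funnel_centre (a point): Bystander: white jar funnel stood on its mouth, 68 mm wide, 72 mm high; this point is half-way up. Leave alone.
- label_roll_centre (a point): Bystander: white roll of labels lying flat, 66 mm wide, 39 mm high; this point is its centre. Leave alone.
There are look-alikes about, which are no part of the job. Leave any red look-alike of the plate alone.

How it is judged:
By the outcome, as a careful person would: the job done as asked, in the order asked, and still so for the second after the job is handed in, with the robot touching nothing.
It also fails if it takes over 59 s, if anything falls off the work surface, if the arm or the gripper's body presses on something with over 40 N, if the wrist force passes 120 N, or if a joint passes its speed limit or range.

ROBOT

A 6-joint arm with a two-finger parallel gripper is mounted at the origin on a cart in front of the work surface, level with it; the furniture and walls round the work are solid. World frame = base frame: x ahead of the robot, y to its left, z up, the work surface at z = 0. Lengths are in m, angles in rad, forces in N, time in s.
With the tool pointing down it reaches from about 0.275 to 0.85 m from the base axis. Payload 19 kg.
Tool frame: the origin (TCP) lies where the fingers leave the gripper's body, on its centre line; the fingertips stand 73 mm ahead of it and the grasp point (between the pads) lies 54 mm ahead of it; z points along the fingers, x is the direction in which the jaws open and shut, and the axes are right-handed (so a half turn about z gives the same grasp; the last joint's range is limited). The gripper opens to 85 mm and grips with 20 to 120 N. Pads are 22 mm wide; open, the fingers measure 114 mm over their backs; the gripper's body (76 mm by 85 mm) begins 54 mm behind the grasp point. The pads swing forward as they close: fully open they stand 13 mm farther back than shut.
Start: joints at [-1.379, 0.15, 1.437, -0, 1.554, -0.134], TCP at [0.184, -0.545, 0.304] pointing down, gripper open.
Joint ranges: [-2.8, 2.8], [-0.68, 2.1], [0.12, 2.68], [-1.39, 4.53], [0.16, 2.79], [-2.81, 2.81]. Speed limits (rad/s): [1.89, 1.89, 2.22, 3.01, 3.01, 3.01].

INTERFACE

Orientations are given as a rotation vector (axis times angle).
In Python, from cell import manip gives the robot as it stands. The module is installed in compiled form; this text tells all that it offers.
- The arm moves only by the tool servo_tool, never from a script. Its argument "motion" is a list of rows, each an object with "gripper": the opening, from -1 (shut) to 1 (fully open); "travel": the shift along the tool's x, y, z in units of 200 mm (1.0 is 200 mm), a list of three; "spin": the turn about the tool's z in units of pi rad (1.0 is pi rad). In form: [{"gripper": gripper, "travel": [x, y, z], "spin": spin}, ...]. A call has 1 to 20 rows; each row is the pose to reach, as a shift and turn from the pose measured when the call began, along the tool's axes at that moment, turning the shorter way round; what a row does not reach only later rows make up. A row lasts 1/12 s, in which the tool goes at most 41.7 mm and 7.16 degrees, less where a joint would pass 70% of its speed; a pose out of reach is approached as far as the arm can. A call with a number of a shift or a turn outside -1 to 1 is refused whole. A call with a gripper value outside its range is refused whole. The fingers move at their own pace and stop on an object; the grip force is fixed at half the most. Time passes only in rows, so rows that repeat a pose let the fingers close. It gives the time, the measured TCP pose, the force and the opening at its end, in the units of the state.
- manip.state(): the state, without advancing time (a new reading comes with each control period).
- manip.snapshot(name): name is "scene" or "top"; returns a dict with "img" (480x640x3 uint8, blue, green, red), "range_z" (480x640 float32, m along the optical axis (not along the pixel's ray), 0 where there is no reading), "fovy" (degrees; the focal length in pixels is half the picture's height over the tangent of half this angle, whatever the lens; pixels are square), "cx", "cy" (the principal point, pixels), "rvec" (rotation vector, rad) and "tvec" (3), from world to camera coordinates, as OpenCV has them. Camera axes: x right, y down, z forward; pixel columns grow to the right and rows downward; lengths in m; the calibration is good to about 2 mm. A picture is of the moment at which its call begins.
- manip.finish_job(): hands the job in, once; it reports no verdict.
Trained networks look in the newest picture that a camera, given by its name, has taken for a name from the list of things; names that differ only in an ending like _2 or _b are one class to them, and where a whole thing is asked for, a point or a joint stands for the part that bears it (a point fixed in the world has none). Each returns a list of dicts, best first, with "score" (0 to 1); they miss things now and then, are a little off and sometimes report something else, mostly with a low value. They report only what shows in the picture. A call takes as long as a camera call. They do not tell look-alikes from the thing itself.
- manip.find_in(camera, target): "at" ([column, row] in pixels, amid what is visible of it).
- manip.trace(camera, target): "mask" (480x640 bool, what is visible of it) and "at" ([column, row] in pixels, amid what is visible of it).
- manip.spot_point(camera, target): "at" ([column, row] in pixels: a listed point, or the origin of a listed thing).
The state is a dict: "t": time; "joint_positions": joint angles; "joint_vel": joint speeds; "joint_torque": joint torques, N m; "tcp_pos": TCP position; "tcp_rot": TCP orientation; "force": force on the tool from outside, world axes, zero at the start; "torque": the same for the moment, N m; "gripper_width": finger opening in m.
Only numpy, scipy, OpenCV 4.12 (cv2) and the standard library are available. Lean on these libraries where they do the work, as an engineer would, in place of code of your own. Each camera call takes 0.05 s, during which the arm holds its last target. There are 200 camera calls.

## Working session

There is one attempt and no reset: what is moved stays moved. The work goes in short steps, Python scripts to look and compute and a tool call to move; the robot and the scene stay as the last step left them, time stands still between calls to the robot, and variables do not carry over. Pictures are saved under pics/ and viewed, about 8 in all and at most 12, crops included, and the job is handed in when it is done.

Besides the shell and the picture viewer there is one more tool, called in YAML: its name, and indented under it one key for each argument. servo_tool: Moves the arm, as the interface text tells. Its arguments: {"type":"object","properties":{"motion":{"type":"array"}},"required":["motion"]}

```bash
mkdir -p pics
cat > h.py <<'E'
import numpy as np, cv2
from cell import manip
def snap(c):
    s=manip.snapshot(c); s['R']=cv2.Rodrigues(np.array(s['rvec'],float))[0]; s['f']=240/np.tan(np.radians(s['fovy'])/2); s['t']=np.array(s['tvec'],float).ravel(); return s
def ray(s,p):
    d=s['R'].T@np.array([(p[0]-s['cx'])/s['f'],(p[1]-s['cy'])/s['f'],1.]); return -s['R'].T@s['t'],d
def atz(s,p,z):
    o,d=ray(s,p); return o+d*(z-o[2])/d[2]
def atdepth(s,p):
    o,d=ray(s,p); return o+d*s['range_z'][int(round(p[1])),int(round(p[0]))]
def proj(s,X):
    c=s['R']@np.array(X)+s['t']; return c[:2]/c[2]*s['f']+[s['cx'],s['cy']]
E
python3 - <<'E'
from h import *
np.set_printoptions(precision=4,suppress=True)
Z=dict(carrier=0,align_bar=.015,plate=.011,spout=.042,flat=.015,clamp_grip=.036,counter_centre=.015,marker_centre=.008,funnel_centre=.036,label_roll_centre=.02)
for c in ['top','scene']:
    s=snap(c); cv2.imwrite(f'pics/{c}0.png',s['img'])
    print(c,'cam',-s['R'].T@s['t'],s['f'])
    for n,z in Z.items():
        for r in manip.spot_point(c,n)[:3]: print(n,np.round(r['score'],2),np.round(r['at'],1),atz(s,r['at'],z))
print(manip.state())
E
```

```text
top cam [ 0.3778 -0.352   1.1249] 607.8076310891612
carrier 0.67 [315.8 239.3] [ 0.5754 -0.3724  0.    ]
align_bar 0.66 [315. 240.] [ 0.5714 -0.3707  0.015 ]
align_bar 0.61 [320.5 225. ] [ 0.5999 -0.3807  0.015 ]
plate 0.86 [418.8 314. ] [ 0.437  -0.5624  0.011 ]
plate 0.71 [315.6 251.4] [ 0.5506 -0.3721  0.011 ]
plate 0.48 [374.2 244.5] [ 0.5651 -0.4811  0.011 ]
spout 0.82 [328.7 263.2] [ 0.5247 -0.3953  0.042 ]
flat 0.93 [298.7 241.7] [ 0.5678 -0.3406  0.015 ]
flat 0.68 [405.9 300.5] [ 0.4612 -0.5383  0.015 ]
clamp_grip 0.55 [300.9 317.7] [ 0.4269 -0.3467  0.036 ]
counter_centre 0.64 [375.6 243.2] [ 0.5669 -0.4833  0.015 ]
counter_centre 0.43 [369.2 307.2] [ 0.4482 -0.4709  0.015 ]
marker_centre 0.89 [367.  305.5] [ 0.4517 -0.4676  0.008 ]
funnel_centre 0.65 [252.3 212. ] [ 0.6181 -0.2552  0.036 ]
label_roll_centre 0.67 [237.8 274.6] [ 0.5046 -0.2305  0.02  ]
label_roll_centre 0.35 [301.8 316.4] [ 0.43   -0.3482  0.02  ]
scene cam [ 0.1662 -0.911   0.6205] 459.1174976780473
carrier 0.9 [345.7 255.3] [ 0.5742 -0.3738  0.    ]
align_bar 0.62 [362.4 241.3] [ 0.6165 -0.3722  0.015 ]
pl
[... 429 characters left out ...]
.96 [379.9 283.9] [ 0.5705 -0.4839  0.015 ]
marker_centre 0.88 [322.3 307.7] [ 0.456  -0.4666  0.008 ]
funnel_centre 0.84 [331.5 201.1] [ 0.627  -0.2475  0.036 ]
label_roll_centre 0.82 [279.9 222.5] [ 0.5069 -0.2308  0.02  ]
{'t': 1.1, 'joint_positions': array([-1.379 ,  0.1505,  1.4374, -0.    ,  1.5538, -0.134 ]), 'joint_vel': array([-0.0005, -0.0007, -0.0001, -0.    ,  0.0012, -0.0004]), 'joint_torque': array([ -0.0011, -71.2809, -57.1045,  -0.0003,   0.0014,   0.    ]), 'tcp_pos': array([ 0.184 , -0.5447,  0.3039]), 'tcp_rot': array([-2.5523,  1.8318,  0.0001]), 'force': array([-0.0449, -0.1013,  0.1051]), 'torque': array([-0.0519, -0.0027, -0.007 ]), 'gripper_width': 0.0854418987596016}
```

Run:
```python
import cv2
i=cv2.imread('pics/top0.png')[180:360,200:440]; cv2.imwrite('pics/top0c.png',cv2.resize(i,(800,600),interpolation=cv2.INTER_CUBIC))
```

```text
(no output)
```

View pics/top0c.png

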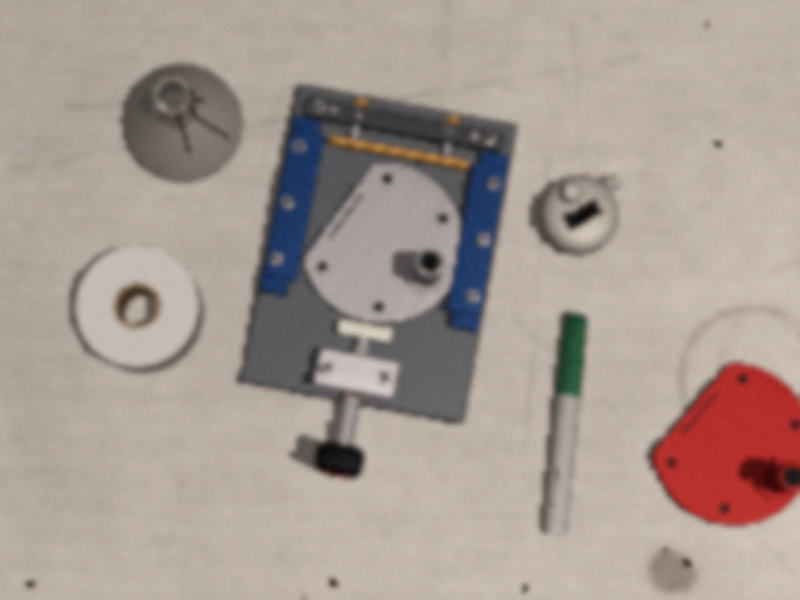

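View pics/scene0.png

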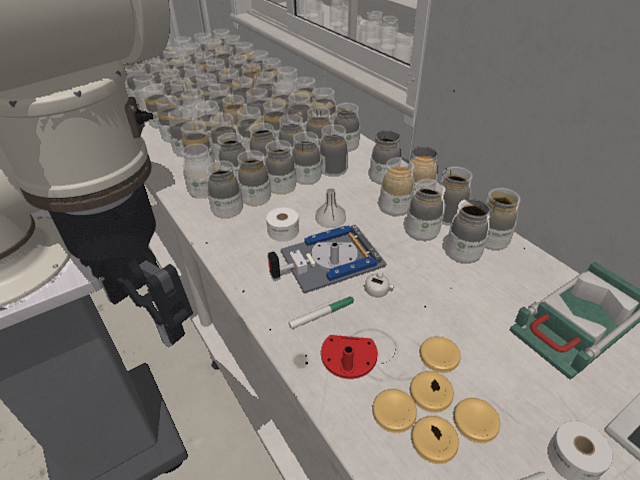

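The steel plate sits in the carrier at about (384, 240) in the crop, or (315, 252) in the full picture. It is round, greased-steel grey, inside the blue guides, with a flat and scribe line at upper left. The red one at (419, 314) is the look-alike and stays untouched. The spout top is at about (329, 259), the black grip at (302, 317) and the brass strip at (320, 225). Next I'll measure the geometry precisely.

```bash
cat >> h.py <<'E'
def world(s,m,z):
    v,u=np.nonzero(m); o=-s['R'].T@s['t']
    d=np.stack([(u-s['cx'])/s['f'],(v-s['cy'])/s['f'],np.ones(len(u))])
    d=s['R'].T@d; return (o[:,None]+d*(z-o[2])/d[2])[:2].T
def rect(m,P):
    r=cv2.minAreaRect(P.astype(np.float32)*1000); return r
E
python3 - <<'E'
from h import *
np.set_printoptions(precision=4,suppress=True)
s=snap('top'); hsv=cv2.cvtColor(s['img'],cv2.COLOR_BGR2HSV)
box=np.zeros((480,640),bool); box[200:330,270:360]=1
blue=cv2.inRange(hsv,(100,120,40),(130,255,255)).astype(bool)&box
n,l,st,c=cv2.connectedComponentsWithStats(blue.astype(np.uint8))
for i in range(1,n):
    if st[i,4]>100: print('guide',st[i],cv2.minAreaRect((world(s,l==i,.0237)*1000).astype(np.float32)))
br=cv2.inRange(hsv,(10,110,80),(30,255,255)).astype(bool)&box
n,l,st,c=cv2.connectedComponentsWithStats(br.astype(np.uint8),connectivity=8)
for i in range(1,n):
    if st[i,4]>5: print('brass',st[i],cv2.minAreaRect((world(s,l==i,.018)*1000).astype(np.float32)))
for nme,z in [('plate',.019),('spout',.042),('clamp_grip',.05),('align_bar',.02),('carrier',.011)]:
    for r in manip.trace('top',nme)[:3]:
        m=r['mask']; P=world(s,m,z); print(nme,round(r['score'],2),m.sum(),r['at'],P.mean(0),cv2.minAreaRect((P*1000).astype(np.float32)))
# spout / grip by depth
v,u=np.nonzero(box); X=np.array([atdepth(s,(a,b)) for a,b in zip(u,v)])
for lo,hi in [(.055,.07),(.03,.05)]:
    k=(X[:,2]>lo)&(X[:,2]<hi); 
    mm=np.zeros((480,640),np.uint8); mm[v[k],u[k]]=1
    n,l,st,c=cv2.connectedComponentsWithStats(mm)
    for i in range(1,n):
        q=l[v,u]==i
        if q.sum()>4: print('h',lo,q.sum(),c[i],X[q].mean(0),X[q].min(0),X[q].max(0))
E
```

```text
guide [278 215  19  53 436] ((567.3200073242188, -320.08331298828125), (17.61428451538086, 99.60469818115234), 79.7652587890625)
guide [334 225  18  54 420] ((549.5907592773438, -420.6375427246094), (17.962554931640625, 99.30047607421875), 79.93065643310547)
brass [306 210   4   2   7] ((626.4337158203125, -356.1199645996094), (1.9049067497253418, 5.587181091308594), 0.8411853313446045)
brass [334 215   4   2   7] ((617.677490234375, -408.3478698730469), (1.9019414186477661, 5.590885162353516), 0.828459620475769)
brass [299 221  42  10 121] ((598.6650390625, -378.60955810546875), (77.54290008544922, 5.460970401763916), 79.9843521118164)
plate 0.97 1653 [317.2, 255.6] [ 0.5449 -0.3733] ((543.3026123046875, -376.69464111328125), (75.21258544921875, 92.47979736328125), 54.3003044128418)
plate 0.89 1729 [424.0, 318.4] [ 0.4366 -0.566 ] ((434.6695861816406, -567.9932250976562), (74.80595397949219, 89.7293701171875), 49.09792709350586)
plate 0.28 992 [255.9, 214.5] [ 0.614  -0.2589] ((614.4904174804688, -258.93475341796875), (64.3929672241211, 66.70166778564453), 0.8681312203407288)
spout 
[... 891 characters left out ...]
.345069885253906)
carrier 0.65 4894 [305.2, 275.8] [ 0.538  -0.3664] ((524.6002197265625, -365.5782470703125), (127.99810028076172, 214.0540313720703), 80.0989761352539)
h 0.055 67 [328.8507 258.2239] [ 0.5305 -0.3947  0.0639] [ 0.5229 -0.402   0.056 ] [ 0.5385 -0.3877  0.0686]
h 0.055 100 [301.9  317.01] [ 0.4271 -0.3485  0.0576] [ 0.4186 -0.3609  0.055 ] [ 0.4359 -0.3364  0.062 ]
h 0.03 12 [327.9167 263.4167] [ 0.5247 -0.394   0.0387] [ 0.5229 -0.4011  0.0307] [ 0.527  -0.3887  0.0481]
h 0.03 241 [306.8797 291.2116] [ 0.4745 -0.3567  0.0333] [ 0.4625 -0.3786  0.03  ] [ 0.4876 -0.3353  0.0398]
h 0.03 5 [302. 322.] [ 0.419  -0.3487  0.0438] [ 0.4188 -0.3523  0.0315] [ 0.4194 -0.3451  0.0489]
```

```bash
cat >> h.py <<'E'
A=np.radians(-10.1); XC=np.array([np.cos(A),np.sin(A)]); YC=np.array([-np.sin(A),np.cos(A)]); O=np.array([.5585,-.3704])
def w(x,y): return O+XC*x/1000+YC*y/1000      # carrier-aligned mm -> world
def c(p): d=(np.array(p)[:2]-O)*1000; return np.array([d@XC,d@YC])
def go(x,y,z,yawdeg):  # target TCP in carrier mm, tool-x yaw in carrier deg (mod 180)
    s=manip.state(); R=cv2.Rodrigues(np.array(s['tcp_rot']))[0]
    d=R.T@(np.array([*w(x,y),z])-s['tcp_pos'])/.2
    y0=np.degrees(np.arctan2(R[1,0],R[0,0])-A); sp=(y0-yawdeg+90)%180-90
    print('at',c(s['tcp_pos']).round(2),s['tcp_pos'][2].round(4),'yawC',round(y0,1),'F',(np.array([XC,YC])@s['force'][:2]).round(2),s['force'][2].round(2),'w',round(s['gripper_width'],4),'t',s['t'])
    print('travel',d.round(4),'spin',round(sp/180,4))
E
python3 - <<'E'
from h import *
print(c([.5307,-.3949]),c([.4271,-.3485]))
go(-23,-28.8,.2,-25.7); go(-23,-28.8,.105,-25.7)
E
```

```text
[-23.07270361 -28.99552289] [-133.20424915   -1.48256817]
at [-338.11 -237.3 ] 0.3039 yawC -61.2 F [-0.33  0.98] -0.02 w 0.0855 t 1.4
travel [-0.1556 -1.8828  0.5195] spin -0.1974
at [-338.11 -237.3 ] 0.3039 yawC -61.2 F [-0.33  0.98] -0.02 w 0.0855 t 1.4
travel [-0.1555 -1.8828  0.9945] spin -0.1974
```

servo_tool:
  motion:
    - {"gripper": -0.3,"travel": [-0.02,-0.2,0.05],"spin": -0.04}
    - {"gripper": -0.3,"travel": [-0.03,-0.4,0.1],"spin": -0.08}
    - {"gripper": -0.3,"travel": [-0.05,-0.6,0.15],"spin": -0.12}
    - {"gripper": -0.3,"travel": [-0.065,-0.8,0.2],"spin": -0.16}
    - {"gripper": -0.3,"travel": [-0.08,-1.0,0.25],"spin": -0.197}

```text
t: 1.82
tcp_pos: [0.3699, -0.4645, 0.2536]
tcp_rot: [2.992, -0.959, 0.0]
force: [0.0, -0.6, 0.4]
gripper_width: 0.0299
```

Run:
```python
from h import *
go(-23,-28.8,.17,-25.7)
```

```text
at [-169.18 -125.73] 0.2536 yawC -25.4 F [ 0.11 -0.58] 0.39 w 0.0299 t 1.8167
travel [ 0.4518 -0.7516  0.4181] spin 0.0015
```

servo_tool:
  motion:
    - {"gripper": -0.3,"travel": [0.12,-0.19,0.1],"spin": 0}
    - {"gripper": -0.3,"travel": [0.23,-0.38,0.2],"spin": 0}
    - {"gripper": -0.3,"travel": [0.34,-0.57,0.3],"spin": 0}
    - {"gripper": -0.3,"travel": [0.452,-0.752,0.418],"spin": 0}
    - {"gripper": -0.3,"travel": [0.452,-0.752,0.418],"spin": 0}
    - {"gripper": -0.3,"travel": [0.452,-0.752,0.418],"spin": 0}

```text
t: 2.32
tcp_pos: [0.534, -0.3914, 0.1663]
tcp_rot: [-2.991, 0.952, 0.005]
force: [0.5, 0.1, -0.7]
gripper_width: 0.0302
```

Run:
```python
from h import *
go(-23,-28.8,.105,-25.7)
s=snap('scene'); cv2.imwrite('pics/s1.png',cv2.resize(s['img'][150:330,240:460],(733,600),interpolation=cv2.INTER_CUBIC))
```

```text
at [-20.44 -24.99] 0.1663 yawC -25.2 F [0.51 0.22] -0.68 w 0.0302 t 2.3167
travel [-0.0024  0.0232  0.3063] spin 0.0026
```

View pics/s1.png

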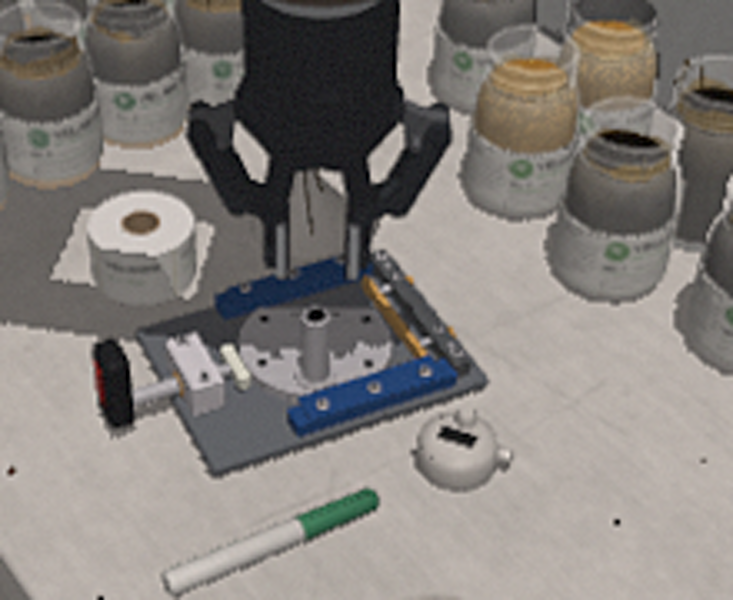

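The view shows the fingers straddling above the spout (top at (316, 315) in the crop), with everything else clear. Now I'll settle and descend.

servo_tool:
  motion:
    - {"gripper": -0.3,"travel": [-0.002,0.023,0.05],"spin": 0}
    - {"gripper": -0.3,"travel": [-0.002,0.023,0.05],"spin": 0}
    - {"gripper": -0.3,"travel": [-0.002,0.023,0.12],"spin": 0.003}
    - {"gripper": -0.3,"travel": [-0.002,0.023,0.19],"spin": 0.003}
    - {"gripper": -0.3,"travel": [-0.002,0.023,0.25],"spin": 0.003}
    - {"gripper": -0.3,"travel": [-0.002,0.023,0.31],"spin": 0.003}
    - {"gripper": -0.3,"travel": [-0.002,0.023,0.31],"spin": 0.003}
    - {"gripper": -0.45,"travel": [-0.002,0.023,0.31],"spin": 0.003}
    - {"gripper": -0.5,"travel": [-0.002,0.023,0.31],"spin": 0.003}
    - {"gripper": -0.5,"travel": [-0.002,0.023,0.31],"spin": 0.003}
    - {"gripper": -0.5,"travel": [-0.002,0.023,0.31],"spin": 0.003}

```text
t: 3.28
tcp_pos: [0.5295, -0.3964, 0.1066]
tcp_rot: [-2.988, 0.968, 0.002]
force: [0.8, -0.1, 0.4]
gripper_width: 0.0215
```

Run:
```python
from h import *
go(-23,-28.8,.105,-25.7)
cx,cy=-23+13,-28.8+27+.8
for th in np.radians(np.arange(64.4,-1,-8)):
    go(cx-30*np.cos(th),cy-30*np.sin(th),.105,np.degrees(th)-90)
```

```text
at [-24.02 -30.71] 0.1066 yawC -25.8 F [0.83 0.02] 0.44 w 0.0215 t 3.2833
travel [ 0.0004 -0.0108  0.008 ] spin -0.0005
at [-24.02 -30.71] 0.1066 yawC -25.8 F [0.83 0.02] 0.44 w 0.0215 t 3.2833
travel [-0.001  -0.0143  0.008 ] spin -0.0011
at [-24.02 -30.71] 0.1066 yawC -25.8 F [0.83 0.02] 0.44 w 0.0215 t 3.2833
travel [-0.0219 -0.0156  0.008 ] spin 0.0434
at [-24.02 -30.71] 0.1066 yawC -25.8 F [0.83 0.02] 0.44 w 0.0215 t 3.2833
travel [-0.0424 -0.0199  0.008 ] spin 0.0878
at [-24.02 -30.71] 0.1066 yawC -25.8 F [0.83 0.02] 0.44 w 0.0215 t 3.2833
travel [-0.0621 -0.027   0.0081] spin 0.1323
at [-24.02 -30.71] 0.1066 yawC -25.8 F [0.83 0.02] 0.44 w 0.0215 t 3.2833
travel [-0.0806 -0.0368  0.0081] spin 0.1767
at [-24.02 -30.71] 0.1066 yawC -25.8 F [0.83 0.02] 0.44 w 0.0215 t 3.2833
travel [-0.0975 -0.049   0.0081] spin 0.2211
at [-24.02 -30.71] 0.1066 yawC -25.8 F [0.83 0.02] 0.44 w 0.0215 t 3.2833
travel [-0.1126 -0.0635  0.0082] spin 0.2656
at [-24.02 -30.71] 0.1066 yawC -25.8 F [0.83 0.02] 0.44 w 0.0215 t 3.2833
travel [-0.1256 -0.08    0.0082] spin 0.31
at [-24.02 -30.71] 0.1066 yawC -25.8 F [0.83 0.02] 0.44 w 0.0215 t 3.2833
travel [-0.1361 -0.098   0.0082] spin 0.3545
```

servo_tool:
  motion:
    - {"gripper": -0.5,"travel": [-0.011,-0.015,0.008],"spin": 0.02}
    - {"gripper": -0.5,"travel": [-0.022,-0.0156,0.008],"spin": 0.043}
    - {"gripper": -0.5,"travel": [-0.032,-0.0175,0.008],"spin": 0.065}
    - {"gripper": -0.5,"travel": [-0.042,-0.02,0.008],"spin": 0.088}
    - {"gripper": -0.5,"travel": [-0.052,-0.023,0.008],"spin": 0.11}
    - {"gripper": -0.5,"travel": [-0.062,-0.027,0.008],"spin": 0.132}
    - {"gripper": -0.5,"travel": [-0.071,-0.032,0.008],"spin": 0.155}
    - {"gripper": -0.5,"travel": [-0.08,-0.037,0.008],"spin": 0.177}
    - {"gripper": -0.5,"travel": [-0.08,-0.037,0.008],"spin": 0.177}

```text
t: 4.03
tcp_pos: [0.521, -0.3809, 0.1056]
tcp_rot: [-2.605, 1.755, 0.001]
force: [0.2, 0.4, -0.4]
gripper_width: 0.0212
```

```bash
cat >> h.py <<'E'
def plate(s):
    for r in manip.trace('top','plate')[:4]:
        if abs(r['at'][0]-317)<25 and abs(r['at'][1]-254)<30:
            R=cv2.minAreaRect((world(s,r['mask'],.019)*1000).astype(np.float32)); print('plate',round(r['score'],2),R, 'angC',(R[2]+10.1)%90); break
    for n,z in [('flat',.015),('spout',.042),('plate',.011)]:
        for r in manip.spot_point('top',n)[:3]: print(n,round(r['score'],2),np.round(r['at'],1),c(atz(s,r['at'],z)).round(1))
def crop(s,name,u0,u1,v0,v1,k): cv2.imwrite('pics/'+name,cv2.resize(s['img'][v0:v1,u0:u1],None,fx=k,fy=k,interpolation=cv2.INTER_CUBIC))
E
python3 - <<'E'
from h import *
cx,cy=-10,-1
for th in np.radians(np.arange(32,-9,-8)):
    go(cx-30*np.cos(th),cy-30*np.sin(th),.105,np.degrees(th)-90)
s=snap('top'); plate(s); crop(s,'t2.png',270,370,200,335,4)
E
```

```text
at [-35.12 -16.89] 0.1056 yawC -57.8 F [0.15 0.4 ] -0.36 w 0.0212 t 4.0333
travel [-0.0008  0.0014  0.0029] spin 0.0009
at [-35.12 -16.89] 0.1056 yawC -57.8 F [0.15 0.4 ] -0.36 w 0.0212 t 4.0333
travel [-0.0217 -0.0002  0.0029] spin 0.0453
at [-35.12 -16.89] 0.1056 yawC -57.8 F [0.15 0.4 ] -0.36 w 0.0212 t 4.0333
travel [-0.0422 -0.0046  0.0029] spin 0.0897
at [-35.12 -16.89] 0.1056 yawC -57.8 F [0.15 0.4 ] -0.36 w 0.0212 t 4.0333
travel [-0.0618 -0.0118  0.0029] spin 0.1342
at [-35.12 -16.89] 0.1056 yawC -57.8 F [0.15 0.4 ] -0.36 w 0.0212 t 4.0333
travel [-0.0802 -0.0216  0.0029] spin 0.1786
at [-35.12 -16.89] 0.1056 yawC -57.8 F [0.15 0.4 ] -0.36 w 0.0212 t 4.0333
travel [-0.0971 -0.034   0.0029] spin 0.2231
flat 0.96 [406.1 307.5] [ -78.9 -184.8]
spout 0.83 [434.8 321.2] [ -95.9 -235. ]
plate 0.89 [421.1 316.8] [ -90.2 -215.3]
```

View pics/t2.png

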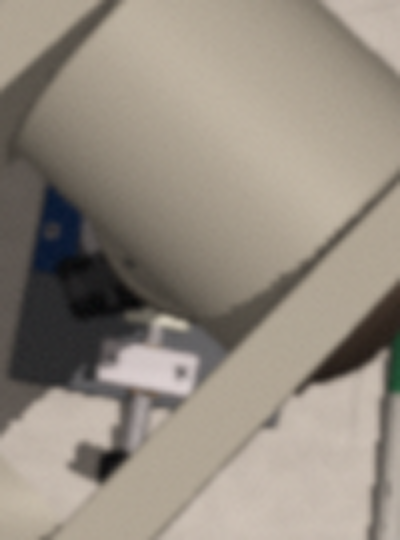

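The arm hides the plate in the top view, so I'll continue the arc and check with the scene camera.

servo_tool:
  motion:
    - {"gripper": -0.5,"travel": [-0.011,0.001,0.003],"spin": 0.023}
    - {"gripper": -0.5,"travel": [-0.022,0,0.003],"spin": 0.045}
    - {"gripper": -0.5,"travel": [-0.032,-0.002,0.003],"spin": 0.067}
    - {"gripper": -0.5,"travel": [-0.042,-0.005,0.003],"spin": 0.09}
    - {"gripper": -0.5,"travel": [-0.052,-0.008,0.003],"spin": 0.112}
    - {"gripper": -0.5,"travel": [-0.062,-0.012,0.003],"spin": 0.134}
    - {"gripper": -0.5,"travel": [-0.071,-0.017,0.003],"spin": 0.156}
    - {"gripper": -0.5,"travel": [-0.08,-0.022,0.003],"spin": 0.178}
    - {"gripper": -0.5,"travel": [-0.09,-0.028,0.003],"spin": 0.178}
    - {"gripper": -0.5,"travel": [-0.09,-0.028,0.003],"spin": 0.178}

```text
t: 5.12
tcp_pos: [0.5193, -0.3622, 0.1047]
tcp_rot: [2.029, -2.398, -0.002]
force: [-1.0, 0.0, 0.7]
gripper_width: 0.0217
```

Run:
```python
from h import *
go(-39,2,.105,0)
s=snap('scene'); crop(s,'s3.png',255,400,205,310,5)
for n,z in [('flat',.015),('spout',.042),('plate',.011),('clamp_grip',.036)]:
    for r in manip.spot_point('scene',n)[:3]: print(n,round(r['score'],2),np.round(r['at'],1),c(atz(s,r['at'],z)).round(1))
```

```text
at [-40.02   1.17] 0.1047 yawC -89.4 F [-1.01 -0.13] 0.74 w 0.0217 t 5.1167
travel [-0.0041 -0.0051 -0.0016] spin -0.4968
flat 0.94 [345.2 248.1] [16.9  4.2]
flat 0.89 [349.9 335.1] [ -68.8 -190. ]
spout 0.74 [324.8 248.1] [-32.   -6.8]
plate 0.9 [335.4 255.1] [-7.5 -2.4]
plate 0.62 [347.2 355.9] [ -89.1 -221.7]
clamp_grip 0.9 [276.1 264.7] [-129.4   -5.6]
```

View pics/s3.png

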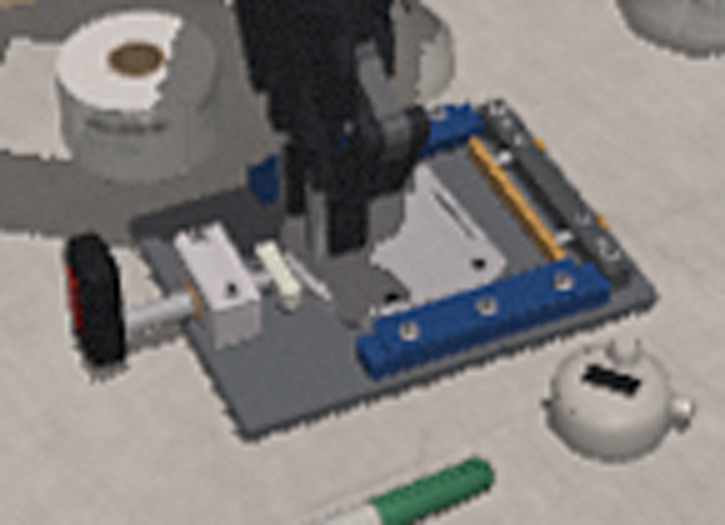

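The flat now faces the strip, roughly parallel: flat edge from (430, 165) to (505, 270), strip from (475, 140) to (560, 255). Next I'll spin the cage 90° around the spout so the rear jaw can push along x.

servo_tool:
  motion:
    - {"gripper": -0.48,"travel": [0.01,-0.005,-0.002],"spin": -0.01}
    - {"gripper": -0.48,"travel": [0.01,-0.005,-0.002],"spin": -0.035}
    - {"gripper": -0.48,"travel": [0.01,-0.005,-0.002],"spin": -0.07}
    - {"gripper": -0.48,"travel": [0.01,-0.005,-0.002],"spin": -0.105}
    - {"gripper": -0.48,"travel": [0.01,-0.005,-0.002],"spin": -0.14}
    - {"gripper": -0.48,"travel": [0.01,-0.005,-0.002],"spin": -0.175}
    - {"gripper": -0.48,"travel": [0.01,-0.005,-0.002],"spin": -0.21}
    - {"gripper": -0.48,"travel": [0.01,-0.005,-0.002],"spin": -0.245}
    - {"gripper": -0.48,"travel": [0.01,-0.005,-0.002],"spin": -0.28}
    - {"gripper": -0.48,"travel": [0.01,-0.005,-0.002],"spin": -0.315}
    - {"gripper": -0.48,"travel": [0.01,-0.005,-0.002],"spin": -0.35}
    - {"gripper": -0.48,"travel": [0.01,-0.005,-0.002],"spin": -0.385}
    - {"gripper": -0.48,"travel": [0.01,-0.005,-0.002],"spin": -0.42}
    - {"gripper": -0.48,"travel": [0.01,-0.005,-0.002],"spin": -0.455}
    - {"gripper": -0.48,"travel": [0.01,-0.005,-0.002],"spin": -0.49}
    - {"gripper": -0.48,"travel": [0.01,-0.005,-0.002],"spin": -0.497}
    - {"gripper": -0.48,"travel": [0.01,-0.005,-0.002],"spin": -0.497}

```text
t: 6.78
tcp_pos: [0.5199, -0.3644, 0.1048]
tcp_rot: [-3.128, 0.279, 0.002]
force: [-0.3, 1.1, 1.0]
gripper_width: 0.0223
```

Run:
```python
from h import *
go(-29,-0.8,.105,0)
s=snap('scene'); crop(s,'s4.png',255,400,205,310,5)
for n,z in [('flat',.015),('spout',.042),('plate',.011)]:
    for r in manip.spot_point('scene',n)[:2]: print(n,round(r['score'],2),np.round(r['at'],1),c(atz(s,r['at'],z)).round(1))
```

```text
at [-39.03  -0.88] 0.1048 yawC -0.1 F [-0.51  1.08] 0.99 w 0.0223 t 6.7833
travel [ 0.0502 -0.0005 -0.0012] spin -0.0006
flat 0.73 [351.3 336.4] [ -67.9 -193.3]
flat 0.71 [344.8 247.9] [16.4  5.1]
spout 0.74 [349.8 354.7] [ -94.9 -240.7]
spout 0.58 [322.2 248.7] [-37.2  -6.4]
plate 0.95 [346.  354.9] [ -90.  -219.3]
plate 0.88 [335.3 254.2] [-6.6  0.1]
```

servo_tool:
  motion:
    - {"gripper": -0.48,"travel": [0.01,0,-0.001],"spin": 0}
    - {"gripper": -0.48,"travel": [0.02,0,-0.001],"spin": 0}
    - {"gripper": -0.48,"travel": [0.03,0,-0.001],"spin": 0}
    - {"gripper": -0.48,"travel": [0.04,0,-0.001],"spin": 0}
    - {"gripper": -0.48,"travel": [0.05,0,-0.001],"spin": 0}
    - {"gripper": -0.48,"travel": [0.06,0,-0.001],"spin": 0}
    - {"gripper": -0.48,"travel": [0.06,0,-0.001],"spin": 0}
    - {"gripper": -0.48,"travel": [0.06,0,-0.001],"spin": 0}

```text
t: 7.65
tcp_pos: [0.5319, -0.3666, 0.105]
tcp_rot: [-3.128, 0.282, 0.002]
force: [-0.5, -0.5, 0.2]
gripper_width: 0.0221
```

Run:
```python
from h import *
go(-25,-0.8,.105,0)
s=snap('scene'); crop(s,'s5.png',255,400,205,310,5)
```

```text
at [-26.88  -0.92] 0.105 yawC -0.2 F [-0.38 -0.59] 0.25 w 0.0221 t 7.65
travel [ 0.0094 -0.0006 -0.0002] spin -0.001
```

View pics/s5.png

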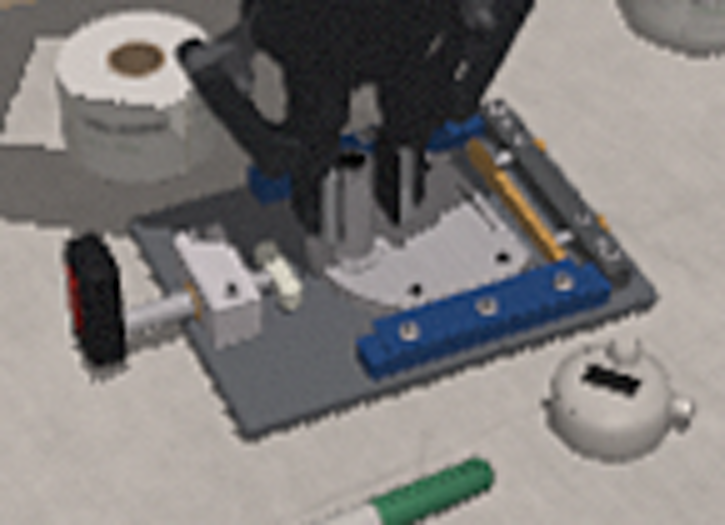

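The spout at (355, 200) is caged with the rear jaw touching it. The flat is parallel to the strip with a few mm of gap, so I'll creep forward.

servo_tool:
  motion:
    - {"gripper": -0.48,"travel": [0.005,0,0],"spin": 0}
    - {"gripper": -0.48,"travel": [0.01,0,0],"spin": 0}
    - {"gripper": -0.48,"travel": [0.015,0,0],"spin": 0}
    - {"gripper": -0.48,"travel": [0.015,0,0],"spin": 0}

```text
t: 8.03
tcp_pos: [0.5349, -0.3671, 0.1049]
tcp_rot: [-3.128, 0.281, 0.002]
force: [-1.1, -1.0, 0.4]
gripper_width: 0.0222
```

servo_tool:
  motion:
    - {"gripper": -0.48,"travel": [0.003,0,0],"spin": 0}
    - {"gripper": -0.48,"travel": [0.006,0,0],"spin": 0}
    - {"gripper": -0.48,"travel": [0.006,0,0],"spin": 0}

```text
t: 8.28
tcp_pos: [0.5361, -0.3673, 0.1049]
tcp_rot: [-3.128, 0.281, 0.002]
force: [-1.0, -0.2, 0.0]
gripper_width: 0.0223
```

servo_tool:
  motion:
    - {"gripper": -0.48,"travel": [0.003,0,0],"spin": 0}
    - {"gripper": -0.48,"travel": [0.005,0,0],"spin": 0}
    - {"gripper": -0.48,"travel": [0.005,0,0],"spin": 0}

```text
t: 8.53
tcp_pos: [0.5372, -0.3675, 0.1049]
tcp_rot: [-3.128, 0.281, 0.002]
force: [-0.9, 0.4, 0.7]
gripper_width: 0.0226
```

servo_tool:
  motion:
    - {"gripper": -0.48,"travel": [0.003,0,0],"spin": 0}
    - {"gripper": -0.48,"travel": [0.005,0,0],"spin": 0}
    - {"gripper": -0.48,"travel": [0.005,0,0],"spin": 0}

```text
t: 8.78
tcp_pos: [0.5383, -0.3678, 0.105]
tcp_rot: [-3.128, 0.281, 0.001]
force: [-1.6, -0.2, 0.0]
gripper_width: 0.0222
```

servo_tool:
  motion:
    - {"gripper": -0.48,"travel": [0.003,0,0],"spin": 0}
    - {"gripper": -0.48,"travel": [0.003,0,0],"spin": 0}

```text
t: 8.95
tcp_pos: [0.5389, -0.3678, 0.1049]
tcp_rot: [-3.128, 0.281, 0.001]
force: [-1.0, 0.4, 0.1]
gripper_width: 0.0219
```

servo_tool:
  motion:
    - {"gripper": -0.48,"travel": [0.003,0,0],"spin": 0}
    - {"gripper": -0.48,"travel": [0.003,0,0],"spin": 0}

```text
t: 9.12
tcp_pos: [0.5395, -0.3679, 0.1049]
tcp_rot: [-3.127, 0.281, 0.002]
force: [-2.3, 2.1, 1.4]
gripper_width: 0.0223
```

Run:
```python
from h import *
go(-18,-0.8,.105,0)
s=snap('scene'); crop(s,'s6.png',300,400,205,290,7)
```

```text
at [-19.14  -0.85] 0.1049 yawC -0.2 F [-2.59  1.68] 1.39 w 0.0223 t 9.1167
travel [ 0.0057 -0.0003 -0.0005] spin -0.001
```

View pics/s6.png

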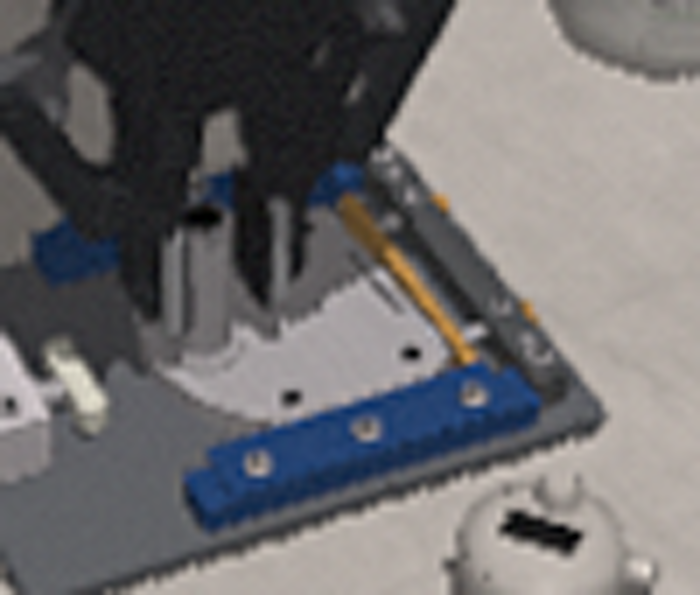

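The flat is practically at the strip and the force is starting to rise. I'll use finer steps.

servo_tool:
  motion:
    - {"gripper": -0.48,"travel": [0.002,0,0],"spin": 0}
    - {"gripper": -0.48,"travel": [0.002,0,0],"spin": 0}

```text
t: 9.33
tcp_pos: [0.5398, -0.3678, 0.1049]
tcp_rot: [-3.127, 0.281, 0.002]
force: [-4.3, 2.2, 2.8]
gripper_width: 0.0222
```

servo_tool:
  motion:
    - {"gripper": -0.48,"travel": [0.002,0,0],"spin": 0}
    - {"gripper": -0.48,"travel": [0.002,0,0],"spin": 0}

```text
t: 9.5
tcp_pos: [0.54, -0.3678, 0.1049]
tcp_rot: [-3.127, 0.281, 0.004]
force: [-4.9, 3.1, 3.0]
gripper_width: 0.0223
```

servo_tool:
  motion:
    - {"gripper": -0.48,"travel": [0.002,-0.004,0],"spin": 0}
    - {"gripper": -0.48,"travel": [0.002,-0.004,0],"spin": 0}
    - {"gripper": -0.48,"travel": [0.002,-0.004,0],"spin": 0}

```text
t: 9.75
tcp_pos: [0.5406, -0.367, 0.1049]
tcp_rot: [-3.127, 0.281, 0.003]
force: [-1.5, 1.7, 1.0]
gripper_width: 0.0222
```

Run:
```python
from h import *
go(-18,-0.8,.105,0)
print(manip.state()['torque'])
```

```text
at [-18.26   0.19] 0.1049 yawC -0.2 F [-1.81  1.36] 0.99 w 0.0222 t 9.75
travel [ 0.0013  0.0049 -0.0006] spin -0.001
[0.24524107 0.32262974 0.03070893]
```

servo_tool:
  motion:
    - {"gripper": -0.48,"travel": [0.002,-0.001,0],"spin": 0}
    - {"gripper": -0.48,"travel": [0.002,-0.001,0],"spin": 0}

```text
t: 9.92
tcp_pos: [0.541, -0.3668, 0.1049]
tcp_rot: [-3.127, 0.281, 0.003]
force: [-3.0, 1.5, 2.1]
gripper_width: 0.0226
```

servo_tool:
  motion:
    - {"gripper": -0.48,"travel": [0.002,-0.001,0],"spin": 0}
    - {"gripper": -0.48,"travel": [0.002,-0.001,0],"spin": 0}

```text
t: 10.08
tcp_pos: [0.5415, -0.3666, 0.1049]
tcp_rot: [-3.127, 0.281, 0.004]
force: [-4.7, 1.6, 3.4]
gripper_width: 0.022
```

servo_tool:
  motion:
    - {"gripper": -0.48,"travel": [0.002,0,0],"spin": 0}
    - {"gripper": -0.48,"travel": [0.002,0,0],"spin": 0}

```text
t: 10.25
tcp_pos: [0.5417, -0.3666, 0.1049]
tcp_rot: [-3.126, 0.281, 0.005]
force: [-5.7, 3.3, 3.2]
gripper_width: 0.0223
```

servo_tool:
  motion:
    - {"gripper": -0.48,"travel": [0.001,-0.004,0],"spin": 0}
    - {"gripper": -0.48,"travel": [0.001,-0.004,0],"spin": 0}
    - {"gripper": -0.48,"travel": [0.001,-0.004,0],"spin": 0}

```text
t: 10.5
tcp_pos: [0.5418, -0.3661, 0.1049]
tcp_rot: [-3.127, 0.281, 0.005]
force: [-4.1, 0.3, 2.4]
gripper_width: 0.022
```

Run:
```python
from h import *
go(-18,-0.8,.105,0)
s=snap('scene'); crop(s,'s7.png',300,390,210,280,8)
go(-18,-0.8,.105,0)
```

```text
at [-17.16   1.36] 0.1049 yawC -0.2 F [-4.09 -0.47] 2.42 w 0.022 t 10.5
travel [-0.0042  0.0108 -0.0005] spin -0.001
at [-17.17   1.34] 0.1049 yawC -0.2 F [-5.91 -1.01] 3.01 w 0.0224 t 10.55
travel [-0.0041  0.0107 -0.0005] spin -0.001
```

View pics/s7.png

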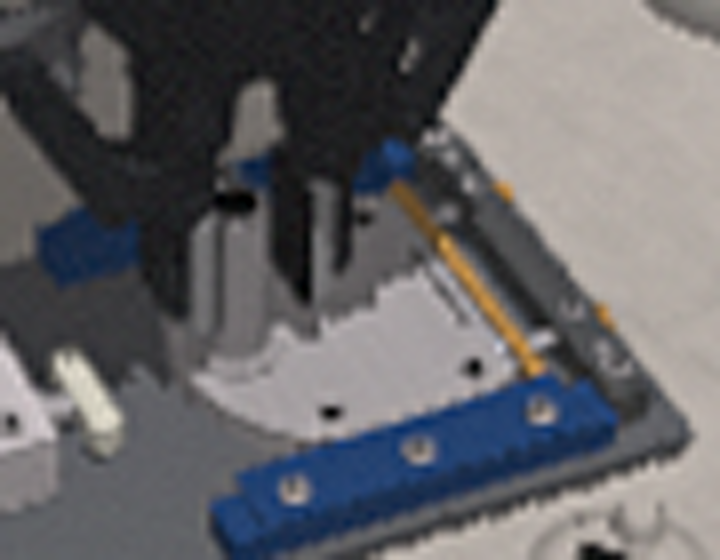

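servo_tool:
  motion:
    - {"gripper": -0.48,"travel": [0.002,0,0],"spin": 0}
    - {"gripper": -0.48,"travel": [0.002,0,0],"spin": 0}
    - {"gripper": -0.48,"travel": [0.002,0,0],"spin": 0}

```text
t: 10.8
tcp_pos: [0.5419, -0.3662, 0.1049]
tcp_rot: [-3.127, 0.281, 0.006]
force: [-7.0, 1.8, 2.9]
gripper_width: 0.022
```

Run:
```python
from h import *
go(-18,1,.105,0)
for i in range(4):
    s=snap('scene'); go(-18,1,.105,0)
```

```text
at [-17.08   1.2 ] 0.1049 yawC -0.2 F [-7.19  0.57] 2.88 w 0.022 t 10.8
travel [-0.0046  0.001  -0.0007] spin -0.001
at [-17.09   1.17] 0.1049 yawC -0.2 F [-7.99 -0.32] 3.54 w 0.0223 t 10.85
travel [-0.0045  0.0009 -0.0006] spin -0.001
at [-17.09   1.19] 0.1049 yawC -0.2 F [-7.21  0.48] 3.57 w 0.0219 t 10.9
travel [-0.0046  0.001  -0.0006] spin -0.001
at [-17.09   1.19] 0.1049 yawC -0.2 F [-7.88 -0.12] 3.82 w 0.0221 t 10.95
travel [-0.0045  0.0009 -0.0007] spin -0.001
at [-17.1   1.2] 0.1048 yawC -0.2 F [-7.63  0.15] 4.25 w 0.0225 t 11.0
travel [-0.0045  0.001  -0.0008] spin -0.001
```

It holds at about 7.6 N with no further movement, so the plate is seated. I'll hold it steady, then back off and lift.

servo_tool:
  motion:
    - {"gripper": -0.48,"travel": [0.0015,0,0],"spin": 0}
    - {"gripper": -0.48,"travel": [0.0015,0,0],"spin": 0}
    - {"gripper": -0.48,"travel": [0.0015,0,0],"spin": 0}
    - {"gripper": -0.48,"travel": [0.0015,0,0],"spin": 0}
    - {"gripper": -0.48,"travel": [0.0015,0,0],"spin": 0}
    - {"gripper": -0.48,"travel": [0.0015,0,0],"spin": 0}
    - {"gripper": -0.48,"travel": [0.0015,0,0],"spin": 0}
    - {"gripper": -0.48,"travel": [0.0015,0,0],"spin": 0}

```text
t: 11.67
tcp_pos: [0.5419, -0.3663, 0.1048]
tcp_rot: [-3.127, 0.281, 0.008]
force: [-6.5, 2.5, 2.6]
gripper_width: 0.0225
```

servo_tool:
  motion:
    - {"gripper": -0.48,"travel": [-0.01,0,0],"spin": 0}
    - {"gripper": -0.45,"travel": [-0.012,0,0],"spin": 0}
    - {"gripper": -0.45,"travel": [-0.014,0,0],"spin": 0}
    - {"gripper": -0.45,"travel": [-0.014,0,-0.05],"spin": 0}
    - {"gripper": -0.45,"travel": [-0.014,0,-0.15],"spin": 0}
    - {"gripper": -0.45,"travel": [-0.014,0,-0.25],"spin": 0}
    - {"gripper": -0.45,"travel": [-0.014,0,-0.35],"spin": 0}
    - {"gripper": -0.45,"travel": [-0.014,0,-0.45],"spin": 0}
    - {"gripper": -0.45,"travel": [-0.014,0,-0.45],"spin": 0}

```text
t: 12.42
tcp_pos: [0.5406, -0.3668, 0.2001]
tcp_rot: [3.128, -0.281, 0.001]
force: [0.7, 0.1, 1.2]
gripper_width: 0.0236
```

Run:
```python
from h import *
go(-190,-1,.18,0); go(-190,-1,.18,90)
```

```text
at [-18.3   0.4] 0.2001 yawC -0.2 F [0.64 0.18] 1.2 w 0.0236 t 12.4167
travel [-0.8586  0.0095  0.1002] spin -0.001
at [-18.3   0.4] 0.2001 yawC -0.2 F [0.64 0.18] 1.2 w 0.0236 t 12.4167
travel [-0.8586  0.0095  0.1002] spin 0.499
```

servo_tool:
  motion:
    - {"gripper": -0.7,"travel": [-0.15,0.01,0.05],"spin": 0.035}
    - {"gripper": -1,"travel": [-0.3,0.01,0.1],"spin": 0.07}
    - {"gripper": -1,"travel": [-0.45,0.01,0.1],"spin": 0.105}
    - {"gripper": -1,"travel": [-0.6,0.01,0.1],"spin": 0.14}
    - {"gripper": -1,"travel": [-0.75,0.01,0.1],"spin": 0.175}
    - {"gripper": -1,"travel": [-0.858,0.01,0.1],"spin": 0.21}
    - {"gripper": -1,"travel": [-0.858,0.01,0.1],"spin": 0.245}
    - {"gripper": -1,"travel": [-0.858,0.01,0.1],"spin": 0.28}
    - {"gripper": -1,"travel": [-0.858,0.01,0.1],"spin": 0.315}
    - {"gripper": -1,"travel": [-0.858,0.01,0.1],"spin": 0.35}
    - {"gripper": -1,"travel": [-0.858,0.01,0.1],"spin": 0.385}
    - {"gripper": -1,"travel": [-0.858,0.01,0.1],"spin": 0.42}
    - {"gripper": -1,"travel": [-0.858,0.01,0.1],"spin": 0.455}
    - {"gripper": -1,"travel": [-0.858,0.01,0.1],"spin": 0.49}
    - {"gripper": -1,"travel": [-0.858,0.01,0.1],"spin": 0.499}
    - {"gripper": -1,"travel": [-0.858,0.01,0.1],"spin": 0.499}

```text
t: 13.75
tcp_pos: [0.3715, -0.3382, 0.1804]
tcp_rot: [2.015, -2.409, 0.003]
force: [-0.5, -0.1, -1.3]
gripper_width: 0.0004
```

Run:
```python
from h import *
go(-190,-1.3,.094,90)
t=snap('top'); plate(t); s=snap('scene')
a=cv2.resize(t['img'][200:335,260:370],None,fx=4,fy=4,interpolation=2); b=cv2.resize(s['img'][205:295,300:390],(360,540)[:2] if 0 else (360,360),interpolation=2)
o=np.zeros((540,800,3),np.uint8); o[:540,:440]=a; o[:360,440:]=b; cv2.imwrite('pics/c8.png',o)
for n,z in [('flat',.015),('plate',.011),('clamp_grip',.036)]:
    for r in manip.spot_point('scene',n)[:2]: print(n,round(r['score'],2),np.round(r['at'],1),c(atz(s,r['at'],z)).round(1))
```

```text
at [-189.79   -1.1 ] 0.1804 yawC -90.1 F [-0.44 -0.13] -1.34 w 0.0004 t 13.75
travel [2.000e-04 1.500e-03 4.319e-01] spin -0.0005
plate 0.93 ((560.1235961914062, -371.28167724609375), (84.62348175048828, 75.88607025146484), 79.28218078613281) angC 89.3821807861328
flat 0.96 [408.6 303.4] [ -70.7 -188.1]
flat 0.75 [318.5 228.6] [35.1 -0.4]
flat 0.4 [253. 212.] [ 43.  125.2]
spout 0.81 [312.7 255.9] [-21.3   0.3]
spout 0.79 [432.8 321.5] [ -97.1 -231.6]
plate 0.82 [419.2 318.1] [ -93.2 -212.2]
plate 0.68 [316.3 246.3] [ 2.2 -2.6]
flat 0.82 [353.8 246.2] [34.9  2.3]
flat 0.59 [350.  335.1] [ -68.7 -190.1]
plate 0.8 [344.2 253.9] [ 9.7 -6.4]
plate 0.56 [346.2 352.2] [ -87.5 -214.8]
clamp_grip 0.92 [274.  265.5] [-133.6   -6. ]
```

View pics/c8.png

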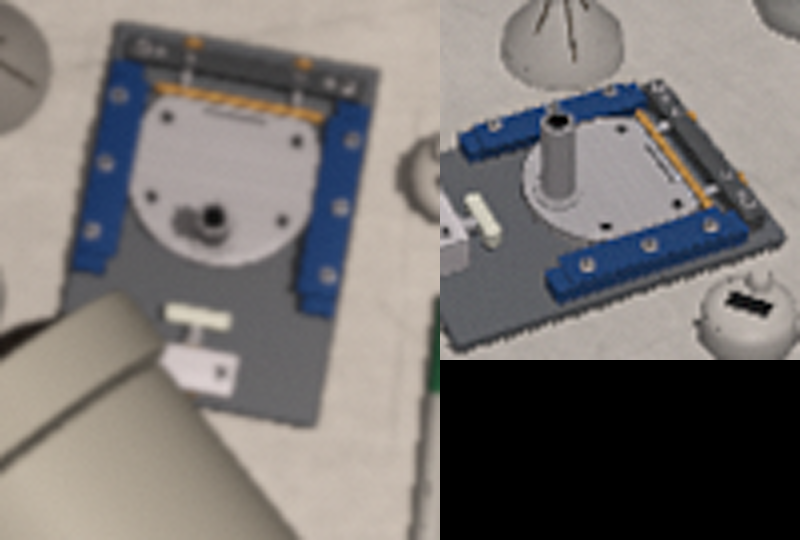

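The plate is home: the scribe line at (235, 115) is parallel to the strip, the plate-mask angle is within about 0.7° of the carrier's x, and no gap shows. Now the clamp. I'll descend behind the grip and push.

servo_tool:
  motion:
    - {"gripper": -1,"travel": [0,0,0.15],"spin": 0}
    - {"gripper": -1,"travel": [0,0,0.3],"spin": 0}
    - {"gripper": -1,"travel": [0,0.001,0.43],"spin": 0}
    - {"gripper": -1,"travel": [0,0.001,0.43],"spin": 0}
    - {"gripper": -1,"travel": [0,-0.05,0.43],"spin": 0}
    - {"gripper": -1,"travel": [0,-0.1,0.43],"spin": 0}
    - {"gripper": -1,"travel": [0,-0.15,0.43],"spin": 0}
    - {"gripper": -1,"travel": [0,-0.15,0.43],"spin": 0}
    - {"gripper": -1,"travel": [0,-0.15,0.43],"spin": 0}

```text
t: 14.95
tcp_pos: [0.4019, -0.3438, 0.095]
tcp_rot: [2.019, -2.406, 0.004]
force: [-0.1, -0.5, -0.1]
gripper_width: -0.0
```

Run:
```python
from h import *
go(-150,-1.3,.094,90)
```

```text
at [-158.79   -1.29] 0.095 yawC -89.9 F [ 0.02 -0.46] -0.12 w -0.0 t 14.95
travel [ 0.0001 -0.044   0.0048] spin 0.0004
```

servo_tool:
  motion:
    - {"gripper": -1,"travel": [0,-0.01,0],"spin": 0}
    - {"gripper": -1,"travel": [0,-0.02,0],"spin": 0}
    - {"gripper": -1,"travel": [0,-0.03,0],"spin": 0}
    - {"gripper": -1,"travel": [0,-0.038,0],"spin": 0}
    - {"gripper": -1,"travel": [0,-0.046,0],"spin": 0}
    - {"gripper": -1,"travel": [0,-0.054,0],"spin": 0}
    - {"gripper": -1,"travel": [0,-0.062,0],"spin": 0}
    - {"gripper": -1,"travel": [0,-0.07,0],"spin": 0}
    - {"gripper": -1,"travel": [0,-0.078,0],"spin": 0}
    - {"gripper": -1,"travel": [0,-0.086,0],"spin": 0}
    - {"gripper": -1,"travel": [0,-0.094,0],"spin": 0}
    - {"gripper": -1,"travel": [0,-0.1,0],"spin": 0}

```text
t: 15.95
tcp_pos: [0.4212, -0.3473, 0.0951]
tcp_rot: [2.018, -2.406, 0.002]
force: [-7.5, 2.0, 5.8]
gripper_width: 0.0001
```

servo_tool:
  motion:
    - {"gripper": -1,"travel": [0,-0.008,0],"spin": 0}
    - {"gripper": -1,"travel": [0,-0.016,0],"spin": 0}
    - {"gripper": -1,"travel": [0,-0.024,0],"spin": 0}
    - {"gripper": -1,"travel": [0,-0.032,0],"spin": 0}
    - {"gripper": -1,"travel": [0,-0.04,0],"spin": 0}
    - {"gripper": -1,"travel": [0,-0.045,0],"spin": 0}

```text
t: 16.45
tcp_pos: [0.4295, -0.3488, 0.0951]
tcp_rot: [2.017, -2.405, 0.0]
force: [-9.7, 1.0, 6.2]
gripper_width: 0.0
```

Run:
```python
from h import *
go(-120,-1.3,.095,90)
```

```text
at [-130.78   -1.35] 0.0951 yawC -89.9 F [-9.72 -0.76] 6.22 w 0.0 t 16.45
travel [-0.0002 -0.0539  0.0004] spin 0.0004
```

servo_tool:
  motion:
    - {"gripper": -1,"travel": [0,-0.007,0],"spin": 0}
    - {"gripper": -1,"travel": [0,-0.014,0],"spin": 0}
    - {"gripper": -1,"travel": [0,-0.021,0],"spin": 0}
    - {"gripper": -1,"travel": [0,-0.028,0],"spin": 0}
    - {"gripper": -1,"travel": [0,-0.034,0],"spin": 0}

```text
t: 16.87
tcp_pos: [0.4355, -0.3499, 0.0951]
tcp_rot: [2.017, -2.405, -0.002]
force: [-10.5, 3.0, 6.8]
gripper_width: -0.0
```

servo_tool:
  motion:
    - {"gripper": -1,"travel": [0,-0.005,0],"spin": 0}
    - {"gripper": -1,"travel": [0,-0.01,0],"spin": 0}
    - {"gripper": -1,"travel": [0,-0.01,0],"spin": 0}

```text
t: 17.12
tcp_pos: [0.4368, -0.3501, 0.0951]
tcp_rot: [2.016, -2.404, -0.005]
force: [-9.5, 2.1, 7.2]
gripper_width: 0.0001
```

servo_tool:
  motion:
    - {"gripper": -1,"travel": [0,-0.005,0],"spin": 0}
    - {"gripper": -1,"travel": [0,-0.009,0],"spin": 0}
    - {"gripper": -1,"travel": [0,-0.009,0],"spin": 0}

```text
t: 17.37
tcp_pos: [0.4379, -0.3503, 0.0952]
tcp_rot: [2.015, -2.404, -0.008]
force: [-10.3, 2.1, 7.1]
gripper_width: -0.0001
```

servo_tool:
  motion:
    - {"gripper": -1,"travel": [0,-0.005,0],"spin": 0}
    - {"gripper": -1,"travel": [0,-0.009,0],"spin": 0}
    - {"gripper": -1,"travel": [0,-0.009,0],"spin": 0}

```text
t: 17.62
tcp_pos: [0.4386, -0.3504, 0.0951]
tcp_rot: [2.014, -2.403, -0.012]
force: [-13.6, 2.7, 8.4]
gripper_width: 0.0
```

servo_tool:
  motion:
    - {"gripper": -1,"travel": [0,-0.005,0],"spin": 0}
    - {"gripper": -1,"travel": [0,-0.009,0],"spin": 0}
    - {"gripper": -1,"travel": [0,-0.009,0],"spin": 0}

```text
t: 17.87
tcp_pos: [0.4388, -0.3505, 0.0951]
tcp_rot: [2.012, -2.401, -0.017]
force: [-21.0, 4.7, 11.7]
gripper_width: -0.0002
```

servo_tool:
  motion:
    - {"gripper": -1,"travel": [0,-0.005,0],"spin": 0}
    - {"gripper": -1,"travel": [0,-0.009,0],"spin": 0}
    - {"gripper": -1,"travel": [0,-0.009,0],"spin": 0}

```text
t: 18.12
tcp_pos: [0.439, -0.3506, 0.0951]
tcp_rot: [2.011, -2.399, -0.023]
force: [-21.2, 4.6, 13.0]
gripper_width: -0.0001
```

The force rose sharply to 21 N with no further movement, so the clamp is on its hard stop. Now I'll retract and check.

servo_tool:
  motion:
    - {"gripper": -1,"travel": [0,0.02,0],"spin": 0}
    - {"gripper": -1,"travel": [0,0.08,0],"spin": 0}
    - {"gripper": -1,"travel": [0,0.2,0],"spin": 0}
    - {"gripper": -1,"travel": [0,0.3,-0.1],"spin": 0}
    - {"gripper": -1,"travel": [0,0.35,-0.3],"spin": 0}
    - {"gripper": -1,"travel": [0,0.45,-0.5],"spin": 0}
    - {"gripper": -1,"travel": [0,0.45,-0.5],"spin": 0}

```text
t: 18.7
tcp_pos: [0.3515, -0.3362, 0.2031]
tcp_rot: [2.01, -2.399, -0.011]
force: [0.5, -0.5, 1.2]
gripper_width: 0.0001
```

Run:
```python
from h import *
go(-190,-1.3,.094,90)
t=snap('top'); plate(t); s=snap('scene')
a=cv2.resize(t['img'][200:335,260:370],None,fx=4,fy=4,interpolation=2); b=cv2.resize(s['img'][205:295,265:355],(360,360),interpolation=2); b2=cv2.resize(s['img'][225:270,330:375+45],(360,180),interpolation=2)
o=np.zeros((540,800,3),np.uint8); o[:540,:440]=a; o[:360,440:]=b; o[360:540,440:]=b2; cv2.imwrite('pics/c9.png',o)
for n,z in [('flat',.015),('plate',.011),('clamp_grip',.036)]:
    for r in manip.spot_point('scene',n)[:2]: print(n,round(r['score'],2),np.round(r['at'],1),c(atz(s,r['at'],z)).round(1))
for r in manip.spot_point('top','clamp_grip')[:2]: print(r['score'],r['at'])
for cam,S in (('top',t),('scene',s)):
    hsv=cv2.cvtColor(S['img'],cv2.COLOR_BGR2HSV); v,u=np.mgrid[200:335,255:370]; v=v.ravel();u=u.ravel()
    X=np.array([atdepth(S,(p,q)) for p,q in zip(u,v)]); C=np.array([c(x) for x in X])
    k=(X[:,2]>.05)&(X[:,2]<.07)&(C[:,0]<-80)&(C[:,0]>-150)&(abs(C[:,1])<20); print(cam,'grip top',k.sum(),C[k].min(0),C[k].max(0))
```

```text
at [-209.74   -2.64] 0.2031 yawC -90.0 F [ 0.56 -0.41] 1.25 w 0.0001 t 18.7
travel [-0.0091 -0.1058  0.5442] spin 0.0
plate 0.91 ((560.8248291015625, -370.5439147949219), (85.48320007324219, 74.80802154541016), 79.31024932861328) angC 89.41024932861328
flat 0.92 [406.2 305. ] [ -74.4 -184.3]
flat 0.77 [318.3 226.7] [38.6  0.6]
flat 0.45 [366.1 309.3] [ -95.8 -113.4]
spout 0.96 [431.8 322.2] [ -98.6 -230. ]
spout 0.95 [313.7 252.8] [-15.4  -0.5]
plate 0.95 [421.5 313.8] [ -84.6 -215.2]
plate 0.56 [317.5 240.5] [13.4 -2.7]
flat 0.92 [358.2 247.4] [41.3 -4.5]
flat 0.61 [350.8 337.2] [ -69.4 -194.4]
plate 0.69 [342.  254.4] [ 5.1 -5.9]
plate 0.66 [348.1 355. ] [ -87.1 -220.8]
clamp_grip 0.73 [332.1 245.5] [-13.5   0.4]
clamp_grip 0.6 [288.  259.7] [-104.7   -2.1]
0.73 [306.5, 300.1]
0.47 [318.3, 225.7]
top grip top 110 [-111.46782588  -13.92396882] [-94.91652237   8.78231162]
scene grip top 103 [-112.60227669  -16.15449936] [-97.35065725   9.40893208]
```

View pics/c9.png

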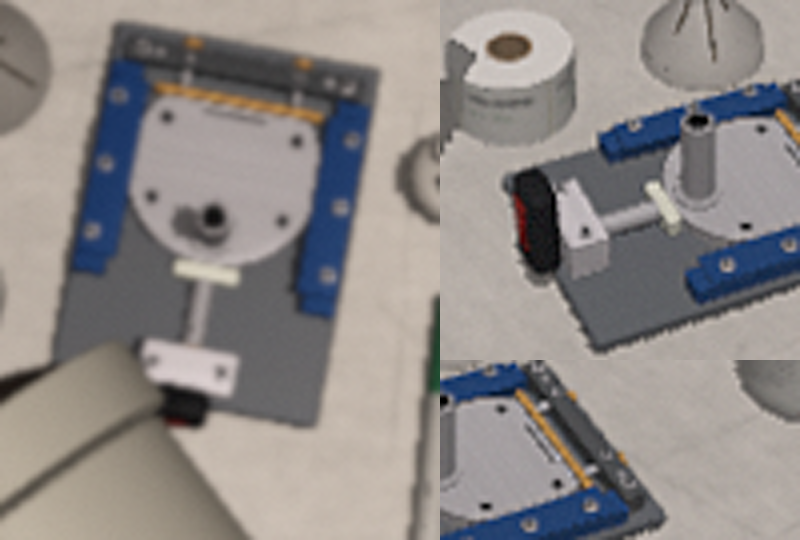

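The nose at (207, 270) bears on the plate's round edge and the grip is up against the clamp block. The grip centre moved from about -133 to -103 mm, a travel of about 30 mm. The flat is on the strip, and the robot touches nothing.

```bash
python3 -c "
from cell import manip
print(manip.finish_job())"
```

```text
the job is handed in; nothing more can be done
None
```

The plate is home on the brass strip, the clamp is fully in, and the job was handed in at about 19 s; no verdict was reported.

- **Turning:** I caged the spout loosely between the jaws and turned the plate about 64° clockwise, until the flat faced the bar.
- **Pressing:** I pushed by the spout with the rear jaw and held about 7 N for roughly a second. An early corner contact at about 5 N eased after a small sideways shift. The highest force I read during the press was about 8 N, though the force was sampled rather than read continuously.
- **Clamp:** I pushed the grip in until it hit its hard stop. The force went from about 10 N to 21 N with no further movement.

**Last checks:**
- **Flat:** No gap between flat and strip shows in either view. The plate's outline is within about 0.7° of the carrier's axis, which is near the measuring error.
- **Grip:** It travelled about 30 mm by depth against the 30.5 mm nominal, with its nose on the plate. The camera is good to about 2 mm, so full travel rests mainly on the hard stop.
- **Disagreements:** The networks' plate and flat points differed by several mm between the two cameras. The grip finder's best scene hit was on the spout, so I relied on the outline, depth and force instead.
- **Bystanders:** The robot went nowhere near them or the red look-alike, but I did not re-measure their positions.

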